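# Register the spacer block and present the setting key level above it

### The arm

A 6-joint arm with a two-finger parallel gripper is mounted at the origin on the work surface. World frame = base frame: x ahead of the robot, y to its left, z up, the work surface at z = 0. Lengths are in m, angles in rad, forces in N, time in s.
With the tool pointing down it reaches from about 0.275 to 0.875 m from the base axis. Payload 12.5 kg.
Tool frame: the origin (TCP) lies between the finger pads; the fingertips stand 25 mm ahead of it and the grasp point (between the pads) lies 6 mm ahead of it; z points along the fingers, y is the line along which they close (so a half turn about z gives the same grasp; the last joint's range is limited). The gripper opens to 85 mm and grips with 20 to 120 N. Pads are 22 mm wide; open, the fingers measure 114 mm over their backs; the gripper's body (76 mm by 85 mm) begins 54 mm behind the grasp point. The pads swing forward as they close: fully open they stand 13 mm farther back than shut.
Start: joints at [1.136, 0.351, 1.652, -0, 1.139, -0.085], TCP at [0.188, 0.517, 0.256] pointing down, gripper open.
Joint ranges: [-2.75, 2.75], [-0.79, 2.1], [0.01, 2.65], [-1.57, 4.71], [0.07, 3.14], [-2.87, 2.87]. Speed limits (rad/s): [2.22, 2.22, 2.79, 3.14, 3.14, 3.14].

### API

Orientations are given as [roll, pitch, yaw] about the fixed x, y, z axes, in that order (R = Rz(yaw) Ry(pitch) Rx(roll)).
In Python, from plant import r gives the robot as it stands.
- The arm moves only by the tool servo_tool, never from a script. Its argument "rows" is one flat list of numbers, 7 for each row, row after row: the shift along the tool's x, y, z normalised to -1 to 1, where 1 is 25 mm, then the turn, a rotation vector about the tool's x, y, z normalised to -1 to 1, where 1 is 5 degrees, then the finger opening in mm, from 0 to 85.4. In form: [dx, dy, dz, wx, wy, wz, hand, dx, dy, dz, wx, wy, wz, hand, ...]. A call has 1 to 12 rows; each row shifts and turns the commanded pose from where the row before left it, along the tool's axes as they then stand; what a row does not reach is not made up. A row lasts 1/12 s, in which the tool goes at most 41.7 mm and 7.16 degrees, less where a joint would pass 70% of its speed; a pose out of reach is approached as far as the arm can. A call with a number of a shift or a turn outside -1 to 1 is refused whole. A call with a gripper value outside its range is refused whole. The fingers move at their own pace and stop on an object; "newtons" is the grip in N (left out, the last holds). Time passes only in rows, so rows that do not move let the fingers close. It gives the time, the measured TCP pose, the force, the opening and the grip force at its end, in the units of the state.
- r.sense(): the state, without advancing time (a new reading comes with each control period).
- r.capture(name): name is "side" or "top" or "wrist"; returns a dict with "pixels" (480x640x3 uint8, red, green, blue), "fx", "fy", "cx", "cy" (pixels), "R" (3x3) and "t" (3): a world point X has camera coordinates R X + t. Camera axes: x right, y down, z forward; pixel columns grow to the right and rows downward; lengths in m; the calibration is good to about 2 mm. A picture is of the moment at which its call begins. There is no depth.
- r.job_done(): hands the job in; it is judged then, once.
The state is a dict: "time_s": time; "q": joint angles; "joint_vel": joint speeds; "joint_efforts": joint torques, N m; "tcp_pos": TCP position; "tool_rot": TCP orientation; "contact_force": force on the tool from outside, world axes, zero at the start; "ft_torque": the same for the moment, N m; "gripper_width": finger opening in m; "grasp_force": force on a finger pad.
Only numpy, scipy, OpenCV 4.12 (cv2) and the standard library are available. Lean on these libraries where they do the work, as an engineer would, in place of code of your own. Each camera call takes 0.05 s, during which the arm holds its last target. There are 200 camera calls.

### The job

The setting key is to be checked for wear against the green spacer block. First slide the block along the aluminium plate, without lifting or tipping it, until it sits flush against both dark steel stops; then draw the brass key out of its leaning socket, turn it level and finish still holding it there in the gripper, motionless, with the end of its square shank about 10 cm above the middle of the block. Leave the block registered and do not disturb the other things on the bench.

Things in the scene. Friction and masses are not known exactly. Their poses are not given: they have to be found in the camera images.
- stop_plate: Aluminium plate fixed to the bench, 180 (x) by 160 (y) by 10 mm, with two dark steel stop bars 14 mm wide, 18 mm high above it. Inner face of one looks to the plate's -x (at x +65 mm, from y -60 to +55), of the other to -y (at y +55 mm, from x -30 to +65). Origin under its centre, z up. Place and yaw vary.
- stop_corner (a point): The inner corner where the planes of the two stop faces meet at the plate's top surface: 65, 55, 10 mm in the plate's frame, with the plate's axes. A registered block has its centre at x -30, y -20 mm from it.
- spacer_block: Green spacer block, 60 (x) by 40 (y) by 30 mm high, about 0.19 kg, loose on the plate, about 30 to 70 mm from each stop and up to 0.3 rad off square, long side roughly along the plate's x. It registers with its +x end on one stop and its +y side on the other. Origin at the centre of its underside, z up.
- key_stand: Fixed stand: base 130 (x) by 90 (y) by 10 mm; black socket block 50 mm long between aluminium cheeks (62 mm over both, 70 mm high), tipped so that its square through hole, 12.5 mm wide, 50 deep, points along (0.707, 0, 0.707) of the stand; mouth at x -5, z 77 mm. Origin under the base's centre. Place and yaw vary; stand and plate may swap sides.
- key: Brass key, 134 mm long, about 0.25 kg, in the socket at 45 degrees; draw it 60 mm along its axis to free it. Origin at the shank's free end; z runs along the key to the bow; y is across the flat bow (level at the start). Shank 10 mm square; collar 22 mm across at z 55 to 61 mm rests on the socket; round bow 44 mm across, 14 thick (y), centred at z 112. Centre of mass near z 90.
- key_tip (a point): Centre of the free end of the key's square shank (the key's origin).
- key_bow (a point): Centre of the key's round flat bow, 112 mm from the tip: the place to grip, across the 14 mm thickness.
- barometer: Bystander: round walnut barometer case 150 mm across, 48 high, loose on a cast-iron turntable at the back (platter 200 mm across, top at 39 mm). Origin under its centre. Leave it.
- dome: Bystander: glass cover dome 120 mm across, 133 high with its knob. Origin under its centre. Leave it.
- vacuum_bell: Bystander: aluminium vacuum bell 100 mm across, 95 high. Origin under its centre. Leave it.
- screwdriver: Bystander: screwdriver lying at the robot's left. Leave it.
- oil_jar: Bystander: amber oil jar 52 mm across, 65 high, at the robot's right. Leave it.
Things that resemble listed ones, but are neither listed nor needed, are in the scene too. There is more than one size of the key; the one meant has the size given above.

How it is judged:
By the outcome, as a careful person would: the job done as asked, in the order asked, and still so for the second after the job is handed in, while the arm keeps its last pose, push and grip.
It also fails if it takes over 72 s, if anything falls off the work surface, if the arm or the gripper's body presses on something with over 40 N, if the wrist force passes 120 N, or if a joint passes its speed limit or range.

## Working session

There is one attempt and no reset: what is moved stays moved. The work goes in short steps, Python scripts to look and compute and a tool call to move; the robot and the scene stay as the last step left them, time stands still between calls to the robot, and variables do not carry over. Pictures are saved under pics/ and viewed, at most 10 in all, crops included, and the job is handed in when it is done.

Besides the shell and the picture viewer there is one more tool, called after ">>>" as a command line: name --argument value ..., lists and objects as JSON in quotes. servo_tool: Moves the arm, as the interface text tells. Its arguments: {"type":"object","properties":{"rows":{"type":"array","items":{"type":"number"}},"newtons":{"type":"number"}},"required":["rows"]}

```bash
ls; mkdir -p pics
python3 - <<'E'
from plant import r
import cv2,pickle
for n in("top","side","wrist"):
    c=r.capture(n);pickle.dump(c,open(f"pics/{n}0.pkl","wb"));cv2.imwrite(f"pics/{n}0.png",c["pixels"][:,:,::-1])
    print(n,c["fx"],c["cx"],c["cy"],(-c["R"].T@c["t"]).round(3))
s=r.sense();print(s)
E
```

```text
pics
top 480.13494725043205 326.1194261215768 243.3607972024748 [3.710e-01 1.000e-03 1.331e+00]
side 559.278444672774 321.2584851492521 243.85184080734197 [ 0.111 -1.082  0.967]
wrist 337.5203316411221 320.3906090993174 237.5178414230452 [0.127 0.54  0.373]
{'time_s': 0.15, 'q': array([ 1.13637863e+00,  3.51153968e-01,  1.65224006e+00, -3.83674807e-06,
        1.13912098e+00, -8.46403686e-02]), 'joint_vel': array([-0.00059979, -0.00267409, -0.0007326 , -0.00146564,  0.00298235,
        0.00115547]), 'joint_efforts': array([ 7.58119404e-04, -5.06255758e+01, -2.91504586e+01, -1.09580731e-04,
        3.41410479e-03,  7.10062110e-06]), 'tcp_pos': array([0.18838258, 0.51649571, 0.25587343]), 'tool_rot': array([-3.14067331e+00, -7.45039928e-05,  2.79181689e+00]), 'contact_force': array([-0.0241786 ,  0.38729689, -0.52545951]), 'ft_torque': array([-0.04620025,  0.00349915, -0.04528312]), 'grasp_force': 0.0, 'gripper_width': 0.08549709980529173}
```

View pics/top0.png

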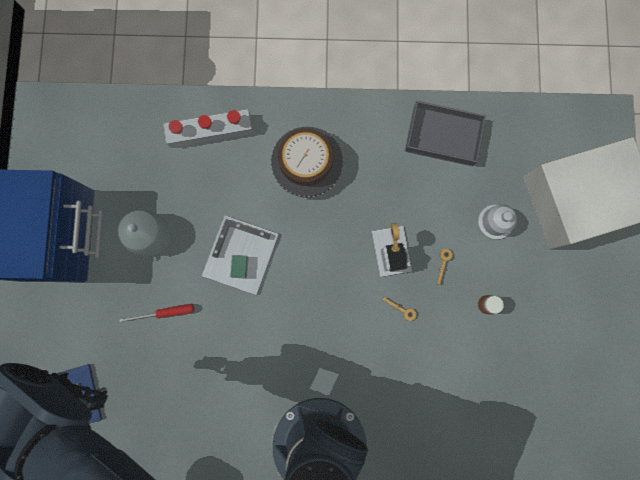

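View pics/side0.png

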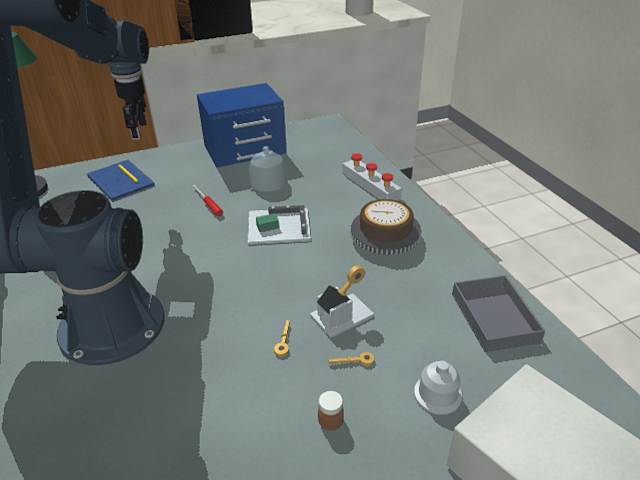

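The top view shows the plate at about (241,255) with the block at (239,266). The stand is at (392,250) with the key's bow at (395,228), and two decoy keys lie on the bench. I'll enlarge both areas.

Run:
```python
import cv2,numpy as np
t=cv2.imread("pics/top0.png");s=cv2.imread("pics/side0.png")
a=cv2.resize(t[205:305,190:290],(400,400),interpolation=cv2.INTER_CUBIC)
b=cv2.resize(t[205:305,350:450],(400,400),interpolation=cv2.INTER_CUBIC)
cv2.imwrite("pics/c1.png",np.hstack([a,b]))
```

```text
(no output)
```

View pics/c1.png

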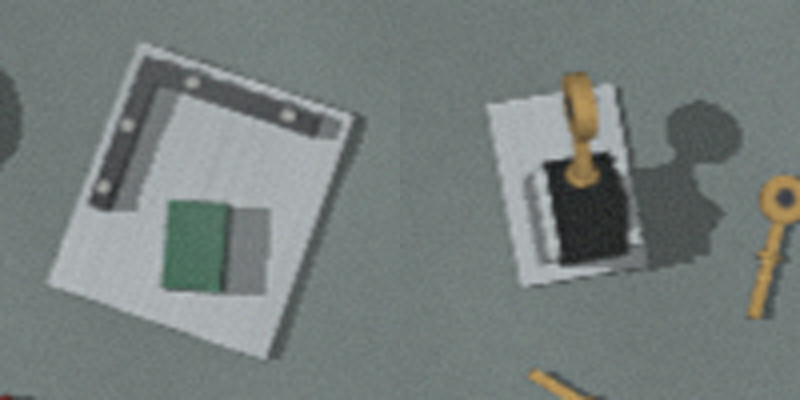

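The enlarged crop shows the corners of the plate, block and stand base. I'll fit their poses.

```bash
cat > h.py <<'E'
import numpy as np,pickle
from scipy.optimize import least_squares
def proj(c,X):
    p=np.atleast_2d(X)@np.array(c["R"]).T+c["t"]
    return np.c_[c["fx"]*p[:,0]/p[:,2]+c["cx"],c["fy"]*p[:,1]/p[:,2]+c["cy"]]
def place(p,L):
    x,y,a=p;L=np.atleast_2d(np.array(L,float));C,S=np.cos(a),np.sin(a)
    return np.c_[x+C*L[:,0]-S*L[:,1],y+S*L[:,0]+C*L[:,1],L[:,2]]
def fit(obs,p0):  # obs: list of (cam, local pts, pixels)
    f=lambda p:np.concatenate([(proj(c,place(p,L))-np.array(u)).ravel() for c,L,u in obs])
    s=least_squares(f,p0,loss="soft_l1");return s.x,f(s.x)
def box(a,b,z):  # +x+y, +x-y, -x-y, -x+y
    return [[a,b,z],[a,-b,z],[-a,-b,z],[-a,b,z]]
E
python3 - <<'E'
from h import *
c=pickle.load(open("pics/top0.pkl","rb"))
cv=lambda P,ox,oy:(np.array(P)-1.5)/4+[ox,oy]
for n,L,u,p0 in[("plate",box(.09,.08,.01),cv([(143,45),(355,115),(270,358),(48,284)],190,205),[.35,.23,-.3]),
 ("block",box(.03,.02,.04),cv([(169,200),(229,205),(222,293),(163,290)],190,205),[.35,.23,0]),
 ("stand",box(.065,.045,.01),cv([(88,104),(212,84),(245,268),(122,287)],350,205),[.35,-.18,.2])]:
    p,e=fit([(c,L,u)],p0);print(n,p.round(4),e.round(1))
E
```

```text
plate [ 0.5034  0.2256 -0.3119] [-0.6 -1.1  0.5 -0.2 -0.3  0.7  0.3  0.3]
block [ 0.468   0.2249 -0.038 ] [ 0.1  0.2 -0.  -0.2  0.   0.  -0.1 -0. ]
stand [ 0.5206 -0.1908  0.1781] [-0.3 -0.   0.4 -0.1  0.6 -0.2 -0.7  0.3]
```

```bash
cat >> h.py <<'E'
from scipy.spatial.transform import Rotation as Ro
def down(yaw): return Ro.from_euler("xyz",[np.pi,0,yaw])
def plan(s,pos,rot,z0=None):
    """rotate first, then shift in final tool axes; total units"""
    R0=Ro.from_euler("xyz",s["tool_rot"])
    w=(R0.inv()*rot).as_rotvec(); d=rot.inv().apply(np.array(pos)-s["tcp_pos"])
    print("turn units",(np.degrees(w)/5).round(3),"shift units",(d/.025).round(3))
E
python3 - <<'E'
from h import *
from plant import r
plan(r.sense(),[.468,.225,.25],down(np.pi-.038))
E
```

```text
turn units [-1.000e-02 -2.000e-03 -3.573e+00] shift units [-11.62  -11.226   0.235]
```

>>> servo_tool --rows '[0,0,0,0,0,-0.893,85,0,0,0,0,0,-0.893,85,0,0,0,0,0,-0.893,85,0,0,0,0,0,-0.893,85,-0.8,-0.77,0,0,0,0,85,-0.8,-0.77,0,0,0,0,85,-0.8,-0.77,0,0,0,0,85,-0.8,-0.77,0,0,0,0,85,-0.8,-0.77,0,0,0,0,85,-0.8,-0.77,0,0,0,0,85]' --newtons 20

```text
time_s: 0.98
tcp_pos: [0.3046, 0.3956, 0.2562]
tool_rot: [-3.141, -0.0, 3.104]
contact_force: [1.0, 0.3, -0.5]
gripper_width: 0.0852
grasp_force: 0.0
```

>>> servo_tool --rows '[-0.85,-0.83,0,0,0,0,85,-0.85,-0.83,0,0,0,0,85,-0.85,-0.83,0,0,0,0,85,-0.85,-0.83,0,0,0,0,85,-0.85,-0.83,0,0,0,0,85,-0.85,-0.83,0,0,0,0,85,-0.85,-0.83,0,0,0,0,85,-0.85,-0.83,0,0,0,0,85,0,0,0,0,0,0,85,0,0,0,0,0,0,85]'

```text
time_s: 1.82
tcp_pos: [0.468, 0.2234, 0.256]
tool_rot: [-3.141, -0.001, 3.101]
contact_force: [-0.7, -0.2, 0.1]
gripper_width: 0.0851
grasp_force: 0.0
```

Run:
```python
from h import *
from plant import r
import cv2
s=r.sense();print(s["time_s"],s["tcp_pos"],s["tool_rot"],s["contact_force"])
c=r.capture("wrist");pickle.dump(c,open("pics/w1.pkl","wb"));cv2.imwrite("pics/w1.png",c["pixels"][:,:,::-1])
```

```text
1.8167 [0.46802716 0.22344225 0.25595425] [-3.14142553e+00 -6.05727871e-04  3.10120696e+00] [-0.66780501 -0.24563708  0.07803085]
```

View pics/w1.png

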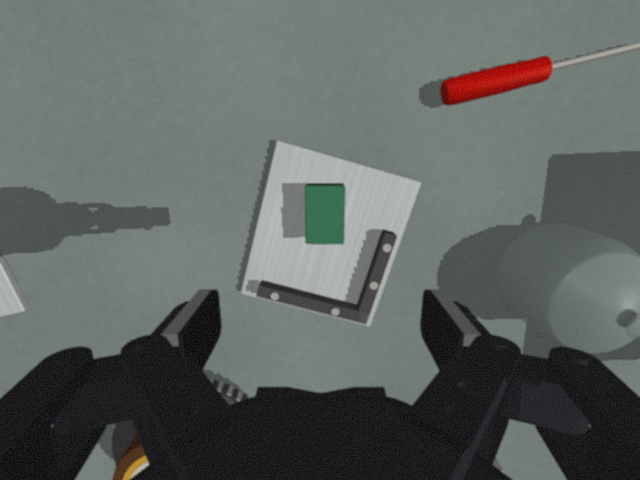

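The wrist view shows the plate corners at (276,141), (421,182), (369,325) and (239,292). The block's top spans (306,184) to (344,244).

Run:
```python
from h import *
c=pickle.load(open("pics/w1.pkl","rb"))
P,e=fit([(c,box(.09,.08,.01),[(369,325),(239,292),(276.5,141),(421,182)])],[.5,.22,-.3]);print("plate",P.round(4),e.round(1))
B,e=fit([(c,box(.03,.02,.04),[(344,243.5),(305.5,243.5),(305.5,184),(344,184)])],[.46,.22,0]);print("block",B.round(4),e.round(1))
print("check stop inner top corner px",proj(c,place(P,[[.065,.055,.028],[.065,-.06,.028],[-.03,.055,.028]])).round(1))
import cv2
im=c["pixels"][130:340,225:435];cv2.imwrite("pics/c2.png",cv2.resize(im[:,:,::-1],(600,600),interpolation=cv2.INTER_CUBIC))
```

```text
plate [ 0.5046  0.2289 -0.319 ] [ 0.   1.8 -0.2  1.  -0.4 -2.3  0.6 -0.3]
block [ 0.4695  0.2284 -0.038 ] [ 0.2 -0.4 -0.2 -0.4 -1.1  0.4  1.2  0.3]
check stop inner top corner px [[357.1 310.5]
 [257.6 284.5]
 [384.3 232. ]]
```

View pics/c2.png

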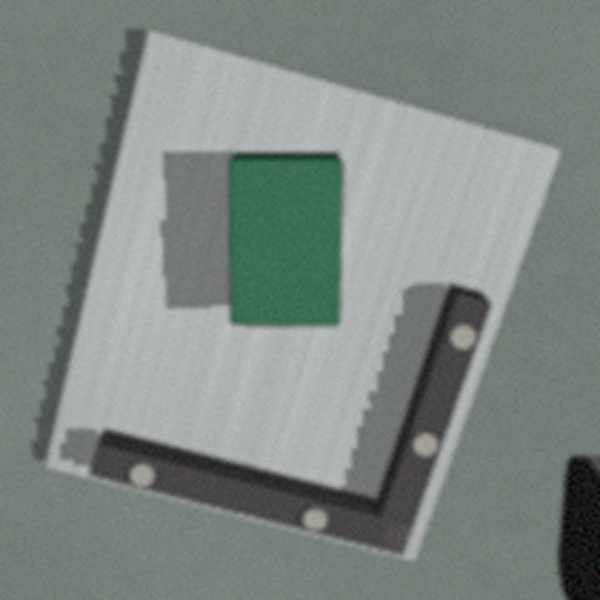

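>>> servo_tool --rows '[-0.06,0.13,0,0,0,0,68,0,0,0.9,0,0,0,68,0,0,0.9,0,0,0,68,0,0,0.9,0,0,0,68,0,0,0.9,0,0,0,68,0,0,0.9,0,0,0,68,0,0,0.9,0,0,0,68,0,0,0.9,0,0,0,68,0,0,0.9,0,0,0,68,0,0,0.6,0,0,0,68,0,0,0.6,0,0,0,68,0,0,0,0,0,0,68]' --newtons 20

```text
time_s: 2.87
tcp_pos: [0.4673, 0.2281, 0.044]
tool_rot: [-3.14, -0.004, 3.105]
contact_force: [-0.3, -0.4, -0.4]
gripper_width: 0.0679
grasp_force: 0.0
```

>>> servo_tool --rows '[0,0,0,0,0,0,38,0,0,0,0,0,0,38,0,0,0,0,0,0,38,0,0,0,0,0,0,38,0,0,0,0,0,0,38,0,0,0,0,0,0,38]'

```text
time_s: 3.37
tcp_pos: [0.4696, 0.2281, 0.0474]
tool_rot: [3.141, 0.001, 3.104]
contact_force: [-3.0, 3.6, 7.1]
gripper_width: 0.0399
grasp_force: 21.8
```

>>> servo_tool --rows '[0,0,0,0,0,0.53,38,0,0,0,0,0,0.53,38,0,0,0,0,0,0.53,38,0,0,0,0,0,0.53,38,0,0,0,0,0,0.53,38,0,0,0,0,0,0.54,38,0,0,0,0,0,0,38]'

```text
time_s: 3.95
tcp_pos: [0.47, 0.2277, 0.0474]
tool_rot: [3.14, 0.002, 2.822]
contact_force: [0.3, -0.1, 6.5]
gripper_width: 0.0399
grasp_force: 21.6
```

>>> servo_tool --rows '[-0.2,0.07,0,0,0,0,38,-0.2,0.07,0,0,0,0,38,-0.2,0.07,0,0,0,0,38,-0.2,0.07,0,0,0,0,38,-0.2,0.07,0,0,0,0,38,-0.2,0.07,0,0,0,0,38,-0.2,0.07,0,0,0,0,38,-0.2,0.07,0,0,0,0,38,-0.2,0.07,0,0,0,0,38,-0.2,0.07,0,0,0,0,38,0,0,0,0,0,0,38]'

```text
time_s: 4.87
tcp_pos: [0.5227, 0.2288, 0.0474]
tool_rot: [3.141, 0.0, 2.825]
contact_force: [-2.3, -0.2, 8.2]
gripper_width: 0.0392
grasp_force: 22.0
```

Run:
```python
from h import *
from plant import r
import cv2
s=r.sense();print(s["time_s"],s["tcp_pos"],s["tool_rot"],s["contact_force"])
c=r.capture("wrist");pickle.dump(c,open("pics/w2.pkl","wb"));cv2.imwrite("pics/w2.png",c["pixels"][:,:,::-1])
```

```text
4.8667 [0.52265638 0.2287809  0.04737597] [3.14110409e+00 4.17729996e-04 2.82500902e+00] [-2.3195962  -0.23179743  8.15493102]
```

View pics/w2.png

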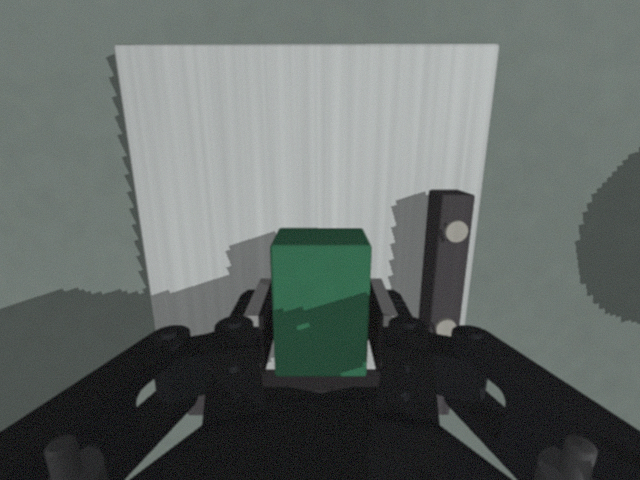

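The plate's near edge is level at row 44–45 and the block is held square at (272–370, 230–375), so both are aligned. I'll continue to the x stop.

>>> servo_tool --rows '[-0.1,0,0,0,0,0,38,-0.1,0,0,0,0,0,38,-0.1,0,0,0,0,0,38,-0.1,0,0,0,0,0,38,-0.1,0,0,0,0,0,38,-0.1,0,0,0,0,0,38,0,0,0,0,0,0,38]'

```text
time_s: 5.5
tcp_pos: [0.5364, 0.2242, 0.0474]
tool_rot: [3.141, -0.0, 2.825]
contact_force: [-4.7, 1.3, 8.4]
gripper_width: 0.0397
grasp_force: 22.0
```

>>> servo_tool --rows '[-0.04,0,0,0,0,0,38,-0.04,0,0,0,0,0,38,0,0,0,0,0,0,38]'

```text
time_s: 5.75
tcp_pos: [0.5379, 0.2237, 0.0474]
tool_rot: [3.141, -0.001, 2.825]
contact_force: [-6.7, 2.1, 10.5]
gripper_width: 0.0397
grasp_force: 22.1
```

>>> servo_tool --rows '[-0.04,0,0,0,0,0,38,-0.04,0,0,0,0,0,38,0,0,0,0,0,0,38,0,0,0,0,0,0,38]'

```text
time_s: 6.08
tcp_pos: [0.5391, 0.2233, 0.0474]
tool_rot: [-3.141, -0.002, 2.825]
contact_force: [-10.3, 4.7, 13.0]
gripper_width: 0.0394
grasp_force: 22.5
```

Run:
```python
from h import *
from plant import r
import cv2
c=r.capture("wrist")
a=cv2.resize(c["pixels"][215:415,220:480,::-1],(780,600),interpolation=cv2.INTER_CUBIC)
cv2.imwrite("pics/w3.png",a)
```

```text
(no output)
```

View pics/w3.png

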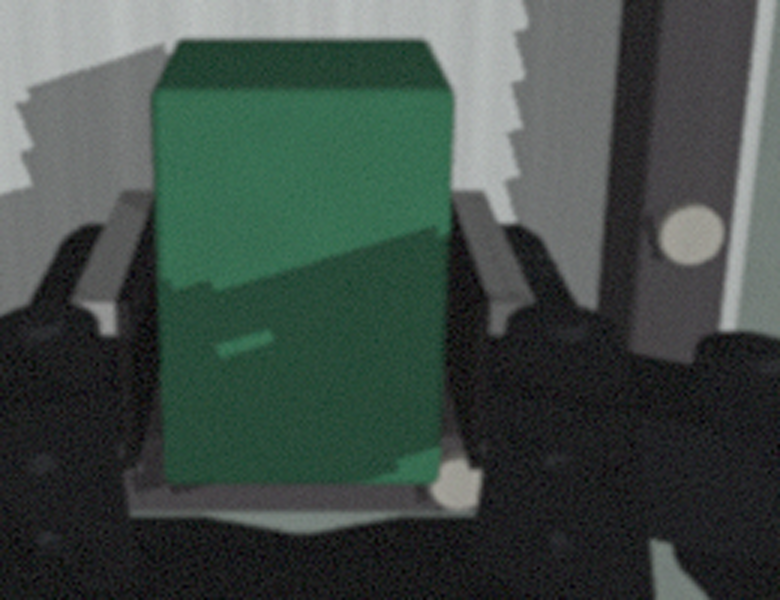

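>>> servo_tool --rows '[0,0,0,0,0,0,54,0,0,0,0,0,0,54,0,0,0,0,0,0,54,0,0,-0.5,0,0,0,54,0,0,-0.8,0,0,0,54,0,0,-0.8,0,0,0,54,0,-0.6,-0.1,0,0,0,0,0,-0.6,0,0,0,0,0,0,-0.6,0,0,0,0,0,0,0,0,0,0,0,0,0,0,0,0,0,0,0,0,0,0,0,0,0,0]'

```text
time_s: 7.13
tcp_pos: [0.5264, 0.1801, 0.1015]
tool_rot: [3.141, 0.0, 2.825]
contact_force: [-0.3, 0.5, -0.0]
gripper_width: 0.0003
grasp_force: 0.0
```

>>> servo_tool --rows '[0,0,0,0,0,0,0,0,0,0,0,0,0,0,0,0,0.8,0,0,0,0,0,0,0.8,0,0,0,0,0,0,0.5,0,0,0,0,0,0,0.25,0,0,0,0,0,0,0,0,0,0,0]'

```text
time_s: 7.72
tcp_pos: [0.5256, 0.18, 0.0413]
tool_rot: [-3.14, -0.002, 2.825]
contact_force: [-0.0, -0.1, -0.4]
gripper_width: 0.0001
grasp_force: 0.0
```

Run:
```python
from h import *
from plant import r
import cv2
s=r.sense();print(s["tcp_pos"],s["contact_force"],s["gripper_width"])
c=r.capture("wrist");pickle.dump(c,open("pics/w4.pkl","wb"));cv2.imwrite("pics/w4.png",c["pixels"][:,:,::-1])
```

```text
[0.52557479 0.1799536  0.04130952] [-0.0173846  -0.08166369 -0.38669638] 7.440746935682596e-05
```

View pics/w4.png

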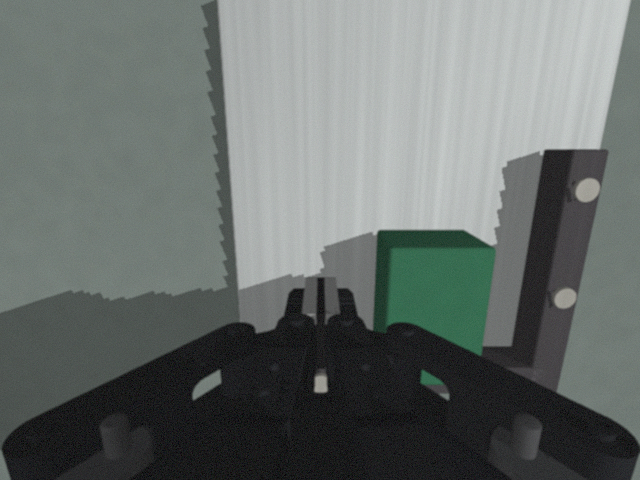

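The fingers are closed on the block's −y side, with a gap of about 20 px to the block face at column 378. The y stop's inner edge is at about column 530. I'll push +y.

>>> servo_tool --rows '[0,0.15,0,0,0,0,0,0,0.15,0,0,0,0,0,0,0.15,0,0,0,0,0,0,0.15,0,0,0,0,0,0,0.15,0,0,0,0,0,0,0.15,0,0,0,0,0,0,0.15,0,0,0,0,0,0,0.15,0,0,0,0,0,0,0,0,0,0,0,0]'

```text
time_s: 8.52
tcp_pos: [0.5358, 0.2092, 0.0426]
tool_rot: [3.141, 0.0, 2.825]
contact_force: [-0.8, 1.2, 0.1]
gripper_width: 0.0001
grasp_force: 0.0
```

>>> servo_tool --rows '[0,0.08,0,0,0,0,0,0,0.08,0,0,0,0,0,0,0.08,0,0,0,0,0,0,0.08,0,0,0,0,0,0,0,0,0,0,0,0]'

```text
time_s: 8.93
tcp_pos: [0.5381, 0.2164, 0.0425]
tool_rot: [3.141, 0.0, 2.825]
contact_force: [1.2, 0.9, 0.1]
gripper_width: 0.0001
grasp_force: 0.0
```

>>> servo_tool --rows '[0,0.06,0,0,0,0,0,0,0.06,0,0,0,0,0,0,0.06,0,0,0,0,0,0,0,0,0,0,0,0]'

```text
time_s: 9.27
tcp_pos: [0.5389, 0.2191, 0.0425]
tool_rot: [-3.139, -0.001, 2.826]
contact_force: [-2.3, -11.8, 5.1]
gripper_width: 0.0
grasp_force: 6.1
```

>>> servo_tool --rows '[0,0.05,0,0,0,0,0,0,0.05,0,0,0,0,0,0,0,0,0,0,0,0]'

```text
time_s: 9.52
tcp_pos: [0.539, 0.2194, 0.0425]
tool_rot: [-3.135, -0.003, 2.826]
contact_force: [-7.1, -28.3, 13.3]
gripper_width: -0.0002
grasp_force: 14.6
```

>>> servo_tool --rows '[0,-0.4,0,0,0,0,0,0,0,-0.8,0,0,0,0,0,0,-0.8,0,0,0,0,0,0,-0.8,0,0,0,0,0.75,0.2,0,0,0,0,0,0.75,0.5,0,0,0,0,0,0.75,0.5,0,0,0,0,0,0,0.5,0,0,0,0,0,0,0,0.8,0,0,0,0,0,0,0.8,0,0,0,0,0,0,0.7,0,0,0,0,0,0,0,0,0,0,0]'

```text
time_s: 10.52
tcp_pos: [0.4958, 0.2706, 0.0421]
tool_rot: [-3.139, -0.003, 2.825]
contact_force: [-0.1, -0.8, -1.2]
gripper_width: 0.0001
grasp_force: 0.0
```

Run:
```python
from h import *
from plant import r
import cv2
s=r.sense();print(s["tcp_pos"],s["contact_force"])
c=r.capture("wrist");pickle.dump(c,open("pics/w5.pkl","wb"));cv2.imwrite("pics/w5.png",c["pixels"][:,:,::-1])
```

```text
[0.49579206 0.27062109 0.04214804] [-0.10174673 -0.76458064 -1.18862924]
```

>>> servo_tool --rows '[-0.1,0,0,0,0,0,0,-0.1,0,0,0,0,0,0,-0.1,0,0,0,0,0,0,-0.1,0,0,0,0,0,0,0,0,0,0,0,0,0]'

```text
time_s: 10.98
tcp_pos: [0.5072, 0.2679, 0.0457]
tool_rot: [3.141, 0.001, 2.825]
contact_force: [-0.0, -1.0, -0.6]
gripper_width: 0.0001
grasp_force: 0.0
```

>>> servo_tool --rows '[-0.06,0,0,0,0,0,0,-0.06,0,0,0,0,0,0,-0.06,0,0,0,0,0,0,0,0,0,0,0,0,0]'

```text
time_s: 11.32
tcp_pos: [0.5104, 0.2666, 0.0451]
tool_rot: [-3.141, -0.001, 2.825]
contact_force: [-2.9, 1.9, 1.5]
gripper_width: 0.0003
grasp_force: 1.5
```

>>> servo_tool --rows '[-0.05,0,0,0,0,0,0,-0.05,0,0,0,0,0,0,0,0,0,0,0,0,0]'

```text
time_s: 11.57
tcp_pos: [0.5105, 0.2665, 0.045]
tool_rot: [-3.14, -0.005, 2.825]
contact_force: [-16.9, 8.0, 12.2]
gripper_width: -0.0001
grasp_force: 9.2
```

>>> servo_tool --rows '[0.2,0,0,0,0,0,0,0.4,0,0,0,0,0,0,0.4,0,-0.8,0,0,0,0,0.3,0,-0.8,0,0,0,0,0.2,0,-0.8,0,0,0,60,0,0,-0.8,0,0,0,60,0,0,-0.8,0,0,0,60,0,0,-0.8,0,0,0,60,0,0,-0.8,0,0,0,60,0,0,-0.4,0,0,0,60,0,0,0,0,0,0,60,0,0,0,0,0,0,60]'

```text
time_s: 12.57
tcp_pos: [0.4771, 0.2774, 0.1946]
tool_rot: [3.142, 0.0, 2.825]
contact_force: [0.6, 0.1, -1.4]
gripper_width: 0.0602
grasp_force: 0.0
```

Run:
```python
from h import *
from plant import r
import cv2
s=r.sense();print(s["tcp_pos"],s["tool_rot"],s["contact_force"])
c=r.capture("wrist");pickle.dump(c,open("pics/w6.pkl","wb"))
# crop around predicted corner
u=proj(c,[[.554,.271,.04]])[0];print(u)
x,y=int(u[0])-100,int(u[1])-75
x=max(0,min(x,440));y=max(0,min(y,330));print(x,y)
cv2.imwrite("pics/c6.png",cv2.resize(c["pixels"][y:y+150,x:x+200,::-1],(800,600),interpolation=cv2.INTER_CUBIC))
```

```text
[0.47711087 0.27742857 0.19460166] [3.14155940e+00 1.79469363e-04 2.82511083e+00] [ 0.59329208  0.14902809 -1.43366528]
[339.37010712 309.86854727]
239 234
```

View pics/c6.png

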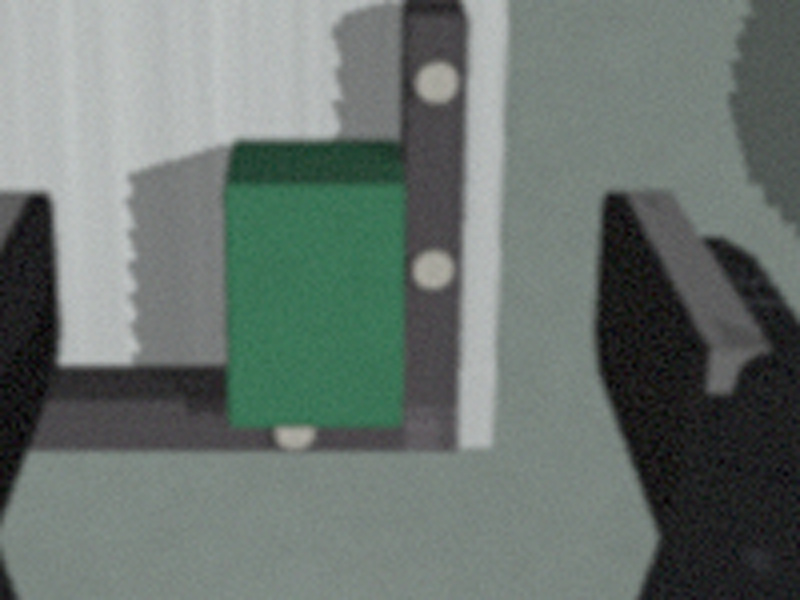

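The crop shows the block's right edge coinciding with the y stop's face (column 404) and square to it. Its far end lies over the x stop's face, so the block is registered. Next I'll move above the key stand.

Run:
```python
from h import *
from plant import r
c=pickle.load(open("pics/w6.pkl","rb"))
u=np.array([(404,427),(230,427),(228,183),(405,183)])/4+[239,234]
B,e=fit([(c,box(.03,.02,.04),u)],[.54,.25,-.3]);print(B.round(4),e.round(1))
print(place([.504,.2275,-.316],[[.035,.035,.04]]))
plan(r.sense(),[.49,-.20,.28],down(np.pi+.178))
```

```text
[ 0.5493  0.2528 -0.3158] [ 0.2  0.2 -0.2  0.2 -1.  -0.1  1.  -0.1]
[[0.54814386 0.24989016 0.04      ]]
turn units [-0.008 -0.012 -5.666] shift units [  2.862 -18.883  -3.442]
```

>>> servo_tool --rows '[0,0,-0.57,0,0,-0.95,85,0,0,-0.57,0,0,-0.95,85,0,0,-0.57,0,0,-0.95,85,0,0,-0.57,0,0,-0.95,85,0,0,-0.57,0,0,-0.95,85,0,0,-0.57,0,0,-0.92,85,0.15,-1,0,0,0,0,85,0.15,-1,0,0,0,0,85,0.15,-1,0,0,0,0,85,0.15,-1,0,0,0,0,85,0.15,-1,0,0,0,0,85,0.15,-1,0,0,0,0,85]'

```text
time_s: 13.62
tcp_pos: [0.4813, 0.1246, 0.279]
tool_rot: [-3.142, -0.002, -2.963]
contact_force: [-0.3, -0.7, -0.4]
gripper_width: 0.0852
grasp_force: 0.0
```

>>> servo_tool --rows '[0.15,-1,0,0,0,0,85,0.15,-1,0,0,0,0,85,0.15,-1,0,0,0,0,85,0.15,-1,0,0,0,0,85,0.15,-1,0,0,0,0,85,0.15,-1,0,0,0,0,85,0.15,-1,0,0,0,0,85,0.15,-1,0,0,0,0,85,0.15,-1,0,0,0,0,85,0.15,-1,0,0,0,0,85,0.15,-1,0,0,0,0,85,0.15,-1,0,0,0,0,85]'

```text
time_s: 14.62
tcp_pos: [0.4903, -0.1785, 0.2789]
tool_rot: [3.14, -0.002, -2.963]
contact_force: [-0.1, 0.2, -0.0]
gripper_width: 0.0851
grasp_force: 0.0
```

>>> servo_tool --rows '[0.15,-0.9,0,0,0,0,85,0,0,0,0,0,0,85,0,0,0,0,0,0,85,0,0,0,0,0,0,85]'

```text
time_s: 14.95
tcp_pos: [0.4908, -0.1996, 0.2795]
tool_rot: [3.14, -0.001, -2.963]
contact_force: [0.1, 0.0, -0.3]
gripper_width: 0.0847
grasp_force: 0.0
```

Run:
```python
from h import *
from plant import r
import cv2
s=r.sense();print(s["tcp_pos"],s["tool_rot"],s["q"].round(3))
c=r.capture("wrist");pickle.dump(c,open("pics/w7.pkl","wb"))
k=r.capture("side");pickle.dump(k,open("pics/s7.pkl","wb"))
S=[.5206,-.1908,.178]
X=place(S,[[.0353,0,.1173],[-.005,0,.077],[.065,.045,.01],[.065,-.045,.01],[-.065,-.045,.01],[-.065,.045,.01]])
print(proj(c,X).round(0));print(proj(k,X).round(0))
a=cv2.resize(c["pixels"][100:350,220:420,::-1],(480,600),interpolation=cv2.INTER_CUBIC) # 2.4x
b=cv2.resize(k["pixels"][250:350,295:375,::-1],(320,400),interpolation=cv2.INTER_CUBIC) # 4x
o=np.zeros((600,800,3),np.uint8);o[:,:480]=a;o[:400,480:]=b
cv2.imwrite("pics/c7.png",o)
```

```text
[ 0.49076564 -0.19961313  0.27947227] [ 3.14035465e+00 -1.38184156e-03 -2.96345209e+00] [-0.474  0.291  1.675  0.     1.177 -2.223]
[[323. 297.]
 [323. 242.]
 [359. 281.]
 [286. 281.]
 [283. 174.]
 [363. 174.]]
[[354. 274.]
 [340. 294.]
 [353. 293.]
 [374. 314.]
 [329. 335.]
 [309. 313.]]
```

View pics/c7.png

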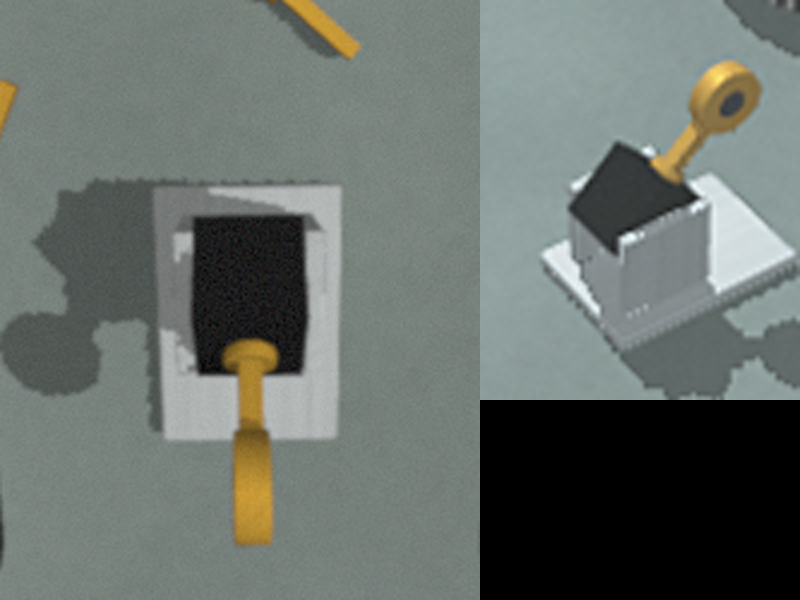

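The base corners are at crop (153,186), (340,185), (337,438) and (166,438), and the bow's rim is centred at column 253. The side inset confirms the key is seated, with its collar on the socket. I'll check the wrist camera's lateral bias using the earlier gripped-block picture.

Run:
```python
from h import *
import cv2
c2=pickle.load(open("pics/w2.pkl","rb"))
# block gripped then: its mid-plane is the tool's y=0; project points of that plane at top of block
R=down(2.825);t=np.array([.52266,.22878,.04737])
for dx in(.03,-.02): print("w2 tool mid-plane", proj(c2,[t+R.apply([dx,0,0])+[0,0,.04-t[2]]]).round(1))
im=c2["pixels"].astype(int)
for row in(250,270,280):
    g=np.where((im[row,:,1]-im[row,:,0]>25))[0];print(row,g.min(),g.max(),(g.min()+g.max())/2)
c=pickle.load(open("pics/w7.pkl","rb"))
u=np.array([(337,438),(166,438),(153,186),(340,185)])/2.4+[220,100]
S,e=fit([(c,box(.065,.045,.01),u)],[.52,-.19,.18]);print("stand",S.round(4),e.round(1))
im=c["pixels"].astype(int)
for row in(270,290,300,310,320):
    g=np.where((im[row,250:400,0]-im[row,250:400,2]>50))[0]+250;print(row,g.min(),g.max(),(g.min()+g.max())/2)
for SS in(S,[.5206,-.1908,.178]):
    print(proj(c,place(SS,[[.0353,0,.1173],[.0353-.0156,0,.1173+.0156],[.0353+.0156,0,.1173+.0156],[.0353+.0156,0,.1173-.0156]])).round(1))
```

```text
w2 tool mid-plane [[317.8 242.3]]
w2 tool mid-plane [[318.  355.7]]
250 271 370 320.5
270 272 369 320.5
280 272 369 320.5
stand [ 0.5229 -0.189   0.194 ] [ 0.5  0.3 -1.2  1.4 -0.5 -0.2  1.1 -1. ]
270 320 329 324.5
290 317 332 324.5
300 317 333 325.0
310 317 333 325.0
320 318 333 325.5
[[325.5 299.6]
 [325.6 290.9]
 [326.  323.9]
 [325.4 307.4]]
[[323.4 297. ]
 [323.6 288. ]
 [323.5 321.3]
 [323.2 304.9]]
```

>>> servo_tool --rows '[0,0,0,0,-0.95,0,85,0,0,0,0,-0.95,0,85,0,0,0,0,-0.95,0,85,0,0,0,0,-0.95,0,85,0,0,0,0,-0.95,0,85,0,0,0,0,-0.95,0,85,0,0,0,0,-0.95,0,85,0,0,0,0,-0.95,0,85,0,0,0,0,-0.95,0,85,0,0,0,0,-0.45,0,85,0,0,0,0,0,0,85]'

```text
time_s: 15.97
tcp_pos: [0.5136, -0.1755, 0.3185]
tool_rot: [3.139, 0.716, -3.008]
contact_force: [0.2, -0.7, -0.1]
gripper_width: 0.0851
grasp_force: 0.0
```

```bash
cat >> h.py <<'E'
def tilt(yaw,deg): return down(yaw)*Ro.from_euler("y",-deg,degrees=True)
E
python3 - <<'E'
from h import *
from plant import r
s=r.sense();print(s["q"].round(3),s["tcp_pos"],s["tool_rot"])
T=tilt(np.pi+.188,45);z=T.apply([0,0,1]);b=np.array([.5559,-.1850,.1173])
plan(s,b-.106*z,T);print(z)
E
```

```text
[-0.618  0.083  1.986  0.804  0.677 -2.866] [ 0.51358861 -0.17553939  0.31852989] [ 3.13876385  0.71643567 -3.00758269]
turn units [-0.39  -0.789 -0.453] shift units [ 4.566 -0.688  2.577]
[ 0.69464755  0.13215438 -0.70710678]
```

>>> servo_tool --rows '[0,0,0,0,0,1,85,0,0,0,0,0,1,85,0,0,0,0,0,1,85,0,0,0,0,0,1,85,0,0,0,0,0,1,85,0,0,0,0,0,1,85,0,0,0,0,0,1,85,0,0,0,0,0,1,85,0,0,0,0,0,1,85,0,0,0,0,0,1,85,0,0,0,0,0,1,85,0,0,0,0,0,1,85]'

```text
time_s: 16.97
tcp_pos: [0.513, -0.1765, 0.3166]
tool_rot: [2.497, 0.327, 2.114]
contact_force: [0.2, -0.2, 0.3]
gripper_width: 0.0848
grasp_force: 0.0
```

>>> servo_tool --rows '[0,0,0,0,0,1,85,0,0,0,0,0,1,85,0,0,0,0,0,1,85,0,0,0,0,0,1,85,0,0,0,0,0,1,85,0,0,0,0,0,1,85,0,0,0,0,0,1,85,0,0,0,0,0,1,85,0,0,0,0,0,1,85,0,0,0,0,0,1,85,0,0,0,0,0,1,85,0,0,0,0,0,1,85]'

```text
time_s: 17.97
tcp_pos: [0.513, -0.1765, 0.3167]
tool_rot: [2.502, -0.338, 1.291]
contact_force: [1.1, -0.1, -0.1]
gripper_width: 0.085
grasp_force: 0.0
```

>>> servo_tool --rows '[0,0,0,0,0,1,85,0,0,0,0,0,1,85,0,0,0,0,0,1,85,0,0,0,0,0,1,85,0,0,0,0,0,1,85,0,0,0,0,0,1,85,0,0,0,0,0,1,85,0,0,0,0,0,1,85,0,0,0,0,0,1,85,0,0,0,0,0,1,85,0,0,0,0,0,1,85,0,0,0,0,0,0,85]'

```text
time_s: 18.97
tcp_pos: [0.513, -0.1766, 0.3167]
tool_rot: [3.074, -0.71, 0.243]
contact_force: [0.3, -0.3, 0.3]
gripper_width: 0.085
grasp_force: 0.0
```

```bash
cat >> h.py <<'E'
T2=down(.188)*Ro.from_euler("y",45,degrees=True); bow=np.array([.5559,-.1850,.1173])
E
python3 - <<'E'
from h import *
from plant import r
s=r.sense();print(s["q"].round(3),s["tcp_pos"],s["tool_rot"])
z=T2.apply([0,0,1])
plan(s,bow-.106*z,T2)
E
```

```text
[-0.62   0.086  1.986  0.801  0.677  0.192] [ 0.51304101 -0.17657849  0.31671318] [ 3.07407559 -0.7099689   0.24273898]
turn units [0.347 0.848 0.489] shift units [-4.494  0.651  2.547]
```

>>> servo_tool --rows '[0,0,0,0.347,0.848,0.489,85,-0.75,0.11,0.42,0,0,0,85,-0.75,0.11,0.42,0,0,0,85,-0.75,0.11,0.42,0,0,0,85,-0.75,0.11,0.42,0,0,0,85,-0.75,0.11,0.42,0,0,0,85,-0.75,0.11,0.42,0,0,0,85,0,0,0,0,0,0,85,0,0,0,0,0,0,85]'

```text
time_s: 19.72
tcp_pos: [0.482, -0.1996, 0.1927]
tool_rot: [3.139, -0.786, 0.193]
contact_force: [1.0, -0.5, 0.7]
gripper_width: 0.0849
grasp_force: 0.0
```

Run:
```python
from h import *
from plant import r
s=r.sense();print(s["q"].round(3),s["tcp_pos"],s["tool_rot"])
z=T2.apply([0,0,1])
plan(s,bow-.006*z,T2)
c=r.capture("wrist");pickle.dump(c,open("pics/w8.pkl","wb"))
im=c["pixels"].astype(int);m=(im[:,:,0]-im[:,:,2]>50)
import cv2
n,l,st,ce=cv2.connectedComponentsWithStats(m.astype(np.uint8))
print([(st[i].tolist(),ce[i].round(1).tolist()) for i in range(1,n) if st[i][4]>60])
print(proj(c,[bow,bow-T2.apply([1,0,0])*.057, bow+T2.apply([1,0,0])*.022]).round(1), "mid-plane",proj(c,[s["tcp_pos"]+.106*z]).round(1))
```

```text
[-0.752  0.292  2.157  1.346  0.627 -0.498] [ 0.48200868 -0.1996424   0.19267907] [ 3.13895224 -0.78551957  0.1930371 ]
turn units [-0.011 -0.001  0.041] shift units [-2.000e-03 -2.300e-02  4.023e+00]
[([0, 0, 22, 36, 471], [8.1, 18.3]), ([40, 0, 37, 36, 734], [58.9, 15.0]), ([85, 29, 130, 80, 3101], [148.1, 74.5]), ([303, 210, 31, 113, 2208], [317.7, 265.3])]
[[320.4 246.3]
 [320.1 320.6]
 [320.5 215. ]] mid-plane [[321.2 246.5]]
```

>>> servo_tool --rows '[0,-0.08,0,0,0,0,85,0,0,0.7,0,0,0,85,0,0,0.7,0,0,0,85,0,0,0.7,0,0,0,85,0,0,0.7,0,0,0,85,0,0,0.6,0,0,0,85,0,0,0.4,0,0,0,40,0,0,0.22,0,0,0,40,0,0,0,0,0,0,40,0,0,0,0,0,0,40]'

```text
time_s: 20.6
tcp_pos: [0.5519, -0.1845, 0.123]
tool_rot: [3.137, -0.788, 0.194]
contact_force: [0.2, 0.2, -0.3]
gripper_width: 0.0403
grasp_force: 0.0
```

Run:
```python
from h import *
from plant import r
import cv2
s=r.sense();print(s["q"].round(3),s["tcp_pos"],s["tool_rot"],s["contact_force"])
z=T2.apply([0,0,1])
plan(s,bow-.006*z,T2)
c=r.capture("wrist");pickle.dump(c,open("pics/w9.pkl","wb"))
im=c["pixels"].astype(int)
for row in range(200,420,20):
    g=np.where((im[row,250:400,0]-im[row,250:400,2]>45))[0]+250
    if len(g):print(row,g.min(),g.max())
# dark fingers: brightness profile at a few rows
for row in(260,300,340):
    print(row,im[row,180:460:8].sum(1).tolist())
```

```text
[-0.617  0.512  2.064  1.642  0.537 -0.72 ] [ 0.55194612 -0.18445606  0.12304493] [ 3.13705216 -0.78777313  0.19361065] [ 0.21650972  0.24331539 -0.29964015]
turn units [ 0.007 -0.027  0.045] shift units [-0.056  0.051  0.029]
260 304 336
280 303 338
300 302 339
320 302 339
340 302 339
360 305 336
380 310 331
260 [405, 418, 402, 422, 417, 403, 409, 412, 410, 419, 414, 402, 407, 421, 428, 400, 346, 329, 342, 329, 407, 412, 413, 406, 421, 413, 422, 422, 414, 413, 422, 416, 413, 421, 433]
300 [408, 419, 411, 407, 417, 409, 415, 348, 157, 390, 390, 80, 284, 412, 404, 409, 447, 457, 446, 445, 359, 426, 418, 378, 103, 375, 388, 142, 283, 420, 419, 414, 419, 421, 423]
340 [121, 73, 74, 99, 129, 133, 112, 132, 123, 122, 112, 75, 594, 615, 603, 598, 368, 378, 391, 392, 510, 588, 599, 578, 98, 132, 131, 139, 140, 141, 120, 117, 60, 109, 128]
```

The fingers' inner edges at about columns 271 and 370 are centred on the bow at 302–339, so I'll close.

>>> servo_tool --rows '[0,0,0,0,0,0,10,0,0,0,0,0,0,10,0,0,0,0,0,0,10,0,0,0,0,0,0,10,0,0,0,0,0,0,10]' --newtons 30

```text
time_s: 21.07
tcp_pos: [0.5518, -0.1847, 0.1227]
tool_rot: [3.138, -0.788, 0.192]
contact_force: [-4.0, 1.6, 6.6]
gripper_width: 0.0134
grasp_force: 35.1
```

>>> servo_tool --rows '[0,0,0,0,0,0,8,0,0,0,0,0,0,8,0,0,0,0,0,0,8]' --newtons 80

```text
time_s: 21.32
tcp_pos: [0.5518, -0.1847, 0.1228]
tool_rot: [3.138, -0.788, 0.192]
contact_force: [-4.6, 0.4, 7.1]
gripper_width: 0.0132
grasp_force: 79.4
```

>>> servo_tool --rows '[0.2,0,0,0,0,0,8,0.3,0,0,0,0,0,8,0.3,0,0,0,0,0,8,0,0,0,0,0,0,8]'

```text
time_s: 21.65
tcp_pos: [0.5662, -0.182, 0.137]
tool_rot: [3.137, -0.788, 0.193]
contact_force: [0.1, -0.5, -1.5]
gripper_width: 0.0127
grasp_force: 78.4
```

>>> servo_tool --rows '[0.4,0,0,0,0,0,8,0.4,0,0,0,0,0,8,0.4,0,0,0,0,0,8,0.4,0,0,0,0,0,8,0.4,0,0,0,0,0,8,0.4,0,0,0,0,0,8,0.4,0,0,0,0,0,8,0,0,0,0,0,0,8]'

```text
time_s: 22.32
tcp_pos: [0.6149, -0.1725, 0.1869]
tool_rot: [3.137, -0.788, 0.194]
contact_force: [0.7, 0.4, -1.6]
gripper_width: 0.0129
grasp_force: 78.4
```

Run:
```python
from h import *
from plant import r
import cv2
s=r.sense();print(s["q"].round(3),s["tcp_pos"],s["tool_rot"],s["contact_force"],s["gripper_width"])
c=r.capture("side");pickle.dump(c,open("pics/s9.pkl","wb"))
X=np.array([1,0,0]);R=Ro.from_euler("xyz",s["tool_rot"])
b=s["tcp_pos"]+R.apply([0,0,.006]);k=R.apply(X)
print("bow,tip",b,b-.112*k,proj(c,[b,b-.112*k,b-.054*k]).round(1))
im=c["pixels"].astype(int);m=(im[:,:,0]-im[:,:,2]>50).astype(np.uint8)
n,l,st,ce=cv2.connectedComponentsWithStats(m)
print([(st[i].tolist(),ce[i].round(1).tolist()) for i in range(1,n) if st[i][4]>15 and 220<ce[i][0]<420 and ce[i][1]>180])
```

```text
[-0.522  0.451  1.915  1.339  0.494 -0.287] [ 0.61489337 -0.17248344  0.186926  ] [ 3.13651528 -0.7882596   0.19381153] [ 0.67604042  0.38240734 -1.58251663] 0.012888417114789193
bow,tip [ 0.61907429 -0.17169387  0.18269557] [ 0.54158378 -0.18690334  0.10327332] [[377.4 242.5]
 [349.2 281. ]
 [363.8 261.1]]
[([364, 200, 46, 26, 258], [385.8, 213.5]), ([376, 234, 12, 9, 62], [382.2, 237.2]), ([348, 249, 33, 33, 222], [361.8, 264.4]), ([274, 320, 16, 36, 236], [282.5, 342.3]), ([328, 352, 46, 14, 295], [355.1, 359.2]), ([318, 408, 21, 22, 183], [327.7, 419.6])]
```

>>> servo_tool --rows '[0.5,0,-0.5,0,0,0,8,0.5,0,-0.5,0,0,0,8,0.5,0,-0.5,0,0,0,8,0,0,0,0,-1,0,8,0,0,0,0,-1,0,8,0,0,0,0,-1,0,8,0,0,0,0,-1,0,8,0,0,0,0,-1,0,8,0,0,0,0,-1,0,8,0,0,0,0,-1,0,8,0,0,0,0,-1,0,8,0,0,0,0,-1,0,8]'

```text
time_s: 23.37
tcp_pos: [0.6133, -0.1713, 0.2381]
tool_rot: [-3.139, -0.029, 0.193]
contact_force: [0.6, 0.2, -2.4]
gripper_width: 0.0131
grasp_force: 78.2
```

Run:
```python
from h import *
from plant import r
s=r.sense();print(s["q"].round(3),s["tcp_pos"],s["tool_rot"],s["gripper_width"])
yaw=.19
plan(s,[.549+.112*np.cos(yaw),.252+.112*np.sin(yaw),.20],down(yaw))
```

```text
[-0.352  0.515  1.448  0.019  1.155  1.018] [ 0.61326367 -0.17129815  0.23807897] [-3.13912988 -0.02905849  0.19335685] 0.013128564634052108
turn units [-0.029 -0.333  0.039] shift units [  5.153 -17.113   1.523]
```

>>> servo_tool --rows '[0.14,-0.5,0,0,0,0,8,0.28,-0.95,0,0,0,0,8,0.28,-0.95,0,0,0,0,8,0.28,-0.95,0,0,0,0,8,0.28,-0.95,0,0,0,0,8,0.28,-0.95,0,0,0,0,8,0.28,-0.95,0,0,0,0,8,0.28,-0.95,0,0,0,0,8,0.28,-0.95,0,0,0,0,8,0.28,-0.95,0,0,0,0,8,0.28,-0.95,0,0,0,0,8,0.28,-0.95,0,0,0,0,8]'

```text
time_s: 24.37
tcp_pos: [0.6395, 0.1146, 0.2408]
tool_rot: [-3.138, -0.035, 0.194]
contact_force: [-0.0, 0.3, -2.9]
gripper_width: 0.0129
grasp_force: 78.3
```

>>> servo_tool --rows '[0.28,-0.95,0.1,0,0,0,8,0.28,-0.95,0.2,0,0,0,8,0.28,-0.95,0.3,0,0,0,8,0.28,-0.95,0.3,0,0,0,8,0.28,-0.95,0.3,0,0,0,8,0.28,-0.95,0.2,0,0,0,8,0.15,-0.4,0.1,0,0,0,8,0,0,0,0,0,0,8,0,0,0,0,0,0,8,0,0,0,0,0,0,8]'

```text
time_s: 25.2
tcp_pos: [0.6573, 0.2705, 0.206]
tool_rot: [-3.14, -0.034, 0.193]
contact_force: [-0.4, -0.4, -2.4]
gripper_width: 0.0131
grasp_force: 78.3
```

Run:
```python
from h import *
from plant import r
import cv2
s=r.sense();print(s["time_s"],s["q"].round(3),s["tcp_pos"],s["tool_rot"],s["gripper_width"])
yaw=.19
plan(s,[.549+.112*np.cos(yaw),.252+.112*np.sin(yaw),.141],down(yaw))
R=Ro.from_euler("xyz",s["tool_rot"]);k=R.apply([1,0,0]);b=s["tcp_pos"]+R.apply([0,0,.006])
for n in("side","top"):
    c=r.capture(n);pickle.dump(c,open(f"pics/{n}10.pkl","wb"))
    u=proj(c,[b,b-.054*k,b-.112*k]);print(n,"pred bow,collar,tip",u.round(1).tolist())
    im=c["pixels"].astype(int);m=(im[:,:,0]-im[:,:,2]>50).astype(np.uint8)
    q=u.min(0)-30;w=u.max(0)+30
    N,l,st,ce=cv2.connectedComponentsWithStats(m)
    for i in range(1,N):
        if st[i][4]>15 and (ce[i]>q).all() and (ce[i]<w).all():
            p=np.argwhere(l==i)[:,::-1];v=cv2.fitLine(p.astype(np.float32),2,0,.01,.01).ravel()
            print(st[i],ce[i].round(1),"angle",np.degrees(np.arctan2(v[1],v[0])).round(1))
    d=u[0]-u[2];print("pred angle",np.degrees(np.arctan2(d[1],d[0])).round(1))
```

```text
25.2 [ 0.326  0.678  1.253 -0.004  1.176  1.705] [0.65726733 0.27053116 0.20595566] [-3.14028963 -0.03448147  0.19270522] 0.013119195004371758
turn units [-0.015 -0.395  0.031] shift units [ 0.087 -0.09   2.598]
side pred bow,collar,tip [[320.0, 150.4], [304.3, 156.0], [287.0, 162.3]]
[287 146  35  18 177] [304.5 156.7] angle -17.2
pred angle -19.8
top pred bow,collar,tip [[211.4, 182.3], [214.8, 204.1], [218.6, 227.8]]
pred angle -99.0
```

>>> servo_tool --rows '[0.02,-0.02,0.3,0,-0.2,0.03,8,0.02,-0.02,0.4,0,-0.2,0,8,0.02,-0.02,0.4,0,0,0,8,0.02,-0.02,0.4,0,0,0,8,0,0,0.4,0,0,0,8,0,0,0.4,0,0,0,8,0,0,0.3,0,0,0,8,0,0,0,0,0,0,8,0,0,0,0,0,0,8,0,0,0,0,0,0,8]'

```text
time_s: 26.13
tcp_pos: [0.6598, 0.274, 0.1416]
tool_rot: [-3.141, -0.001, 0.19]
contact_force: [0.0, -0.1, -1.8]
gripper_width: 0.0128
grasp_force: 78.3
```

```bash
cat > m.py <<'E'
from h import *
from plant import r
import cv2
s=r.sense();print(s["time_s"],s["tcp_pos"],s["tool_rot"],s["contact_force"].round(2),s["ft_torque"].round(3),s["joint_vel"].round(4))
R=Ro.from_euler("xyz",s["tool_rot"]);k=R.apply([1,0,0]);b=s["tcp_pos"]+R.apply([0,0,.006]);up=np.array([0,0,1])
print("tip",b-.112*k)
c=r.capture("side");im=c["pixels"].astype(int)
S=[-.112,-.095,-.08,-.065]
for x in S:   # shank axis points: predicted pixel and brass centroid of that column
    u=proj(c,[b+x*k])[0];col=int(round(u[0]));p=np.arange(int(u[1])-12,int(u[1])+13)
    v=im[p,col];w=np.clip(v[:,0]-v[:,2]-25,0,None)
    print(x,u.round(1),"obs row",(w@p/max(w.sum(),1)).round(2),"n",(w>0).sum(),"px/m up",(proj(c,[b+x*k+.01*up])[0]-u).round(2))
E
python3 m.py
```

```text
26.1333 [0.65977751 0.27401459 0.14164516] [-3.14072848e+00 -6.93937259e-04  1.90367074e-01] [ 0.01 -0.12 -1.79] [ 0.002 -0.028  0.015] [-0.0002 -0.0068 -0.0023  0.0005  0.001   0.0009]
tip [0.54980394 0.25282791 0.13556744]
-0.112 [288.3 180. ] obs row 178.97 n 4 px/m up [-0.17 -3.  ]
-0.095 [293.3 178.3] obs row 178.09 n 5 px/m up [-0.15 -2.99]
-0.08 [297.7 176.8] obs row 176.75 n 5 px/m up [-0.13 -2.99]
-0.065 [302.1 175.4] obs row 175.54 n 5 px/m up [-0.11 -2.98]
```

>>> servo_tool --rows '[0,0,0,0,0.2,0,8,0,0,0,0,0.2,0,8,0,0,0,0,0,0,8,0,0,0,0,0,0,8,0,0,0,0,0,0,8,0,0,0,0,0,0,8]'

```text
time_s: 26.68
tcp_pos: [0.6595, 0.2739, 0.1411]
tool_rot: [-3.141, -0.035, 0.19]
contact_force: [0.6, 0.5, -2.4]
gripper_width: 0.0126
grasp_force: 78.3
```

```bash
cat >> m.py <<'E'
from collections import defaultdict
A=[]
for i in range(6):
    im=r.capture("side")["pixels"].astype(float)
    for col in range(290,302):
        x=np.interp(col,[proj(c,[b-.112*k])[0][0],proj(c,[b-.06*k])[0][0]],[-.112,-.06])
        u=proj(c,[b+x*k])[0]
        p=np.arange(int(u[1])-8,int(u[1])+9);w=np.clip(im[p,col,0]-im[p,col,2]-25,0,None)
        if w.sum()>0:A.append((col,u[1],w@p/w.sum()))
A=np.array(A);f=np.polyfit(A[:,0],A[:,2],1);g=np.polyfit(A[:,0],A[:,1],1)
print("slope obs,pred px/col",f[0],g[0],"-> extra key pitch deg (tip up +)",np.degrees((f[0]-g[0])*33/299/.112))
E
python3 m.py
```

```text
26.6833 [0.6595132  0.27392745 0.14114042] [-3.1408748  -0.03464612  0.19036968] [ 0.62  0.53 -2.42] [ 0.019 -0.013 -0.01 ] [ 0.0001  0.0056 -0.001   0.0003 -0.0002 -0.0008]
tip [0.54980582 0.25279087 0.13126443]
-0.112 [288.4 181.3] obs row 180.34 n 4 px/m up [-0.17 -2.99]
-0.095 [293.4 179.5] obs row 179.16 n 6 px/m up [-0.15 -2.98]
-0.08 [297.8 177.8] obs row 177.5 n 5 px/m up [-0.13 -2.98]
-0.065 [302.1 176.2] obs row 176.33 n 5 px/m up [-0.11 -2.97]
slope obs,pred px/col -0.3260918739988036 -0.37609724299407077 -> extra key pitch deg (tip up +) 2.823345308228736
```

```bash
python3 -c "
from plant import r
print(r.job_done())"
```

```text
the job is handed in; nothing more can be done
None
```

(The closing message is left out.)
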